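Clamp a slide pack in the bonding press

TASK

Gently push the slide tray fully home in the bonding press, then turn the handwheel clockwise until you feel the pressing foot meet the slide pack, and from there exactly a quarter turn more by the rim scale at the back, so the glass is clamped firmly but not overloaded. Let go of the handle and leave the oil bottle, slide box and dish where they are.

Things in the scene. Friction and masses are not known exactly. Their poses are not given: they have to be found in the camera images.
- press: Bench press, bolted down. Off-white base 200 (x) x 190 (y) x 20 mm high; on it two guide strips along x, 12 mm high, 93 mm apart, and a steel stop at their far end. Two columns, crosshead 62 x 200 mm, 131 to 165 mm above the desk, wheel on top. Origin: centre of the base's underside. Front (tray side) is -x, back is +x, z up.
- tray: Loose aluminium tray 150 (x) x 90 (y) x 8 mm, 0.4 to 0.65 kg, on the press base between the guides (1.5 mm play each side). Origin: centre of its underside. Slides along the press's x with 2 to 10 N. Home, against the stop, its origin is at x = -30 mm in the press frame; it starts 25 to 50 mm short of that, towards the front (-x).
- tray_push (a point): Middle of the front face of the black push plate at the tray's front end: plate 60 mm wide (y), 8 mm thick, its top 60 mm and its lower edge 28 mm above the desk; this point is 44 mm above the desk. Push it in the press's +x direction. The wheel's edge stays 46 mm or more behind it.
- pack: Slide pack lying loose in the tray's shallow frame: five glass slides under a cork pressing plate, 78 x 52 x 18 mm high, 0.12 kg. Origin: centre of its underside; its place is at x = +30 mm in the tray frame, so that it lies under the foot when the tray is home.
- spindle: Spindle, comes down 40 mm per wheel turn. Origin: its lower end. Below it hangs the sprung foot (42 mm disc) on a stem whose length differs each time and is not measured: the gap from foot to pack starts at 5 to 30 mm, so the meeting must be felt or seen. On meeting, the force on the pack jumps to about 17 N, then grows 2.5 N per mm of travel (25 N per quarter turn).
- handwheel (a joint): Wheel angle in rad, growing clockwise seen from above (foot down); range -0.8 to 7.2, starts at -0.5 to 0.5; at 0 the handle is at the press's front (-x). Stiff: steady friction of 0.36 N m (8 N at the handle while turning); stays where it is left. Meeting the pack adds about 0.10 N m (2.3 N at the handle) at once, and 0.16 N m more over the next quarter turn.
- handwheel_handle (a point): Middle of the wheel's upright black handle: round, 18 mm diameter, 50 mm high (25 mm up and down from this point, which is 218 mm above the desk); its axis is 45 mm from the wheel's axis. It revolves freely on its pin: held from above with the hand not turning, it can be led round the whole circle in one grasp.
- handwheel_hub (a point): Centre of the handwheel, on its upright axis, at the height of the wheel's top face (193 mm above the desk, hub boss 6 mm higher). Wheel 118 mm across; on its white rim 24 divisions of 15 degrees, every quarter turn a bold red one.
- index (a point): Tip of the fixed red pointer at the back of the press (far side), just clear of the rim scale, 186 mm above the desk.
- oil_bottle: Bystander: amber bottle with black cap, 36 mm across, 85 mm high, standing; origin at its foot.
- slide_box: Bystander: blue closed slide box, 92 x 102 x 34 mm; origin under its centre.
- dish: Bystander: clear dish with a green disc in it, 80 mm across, 16 mm high; origin under its centre.
Not all that is in view belongs to the job. There is more than one size of the tray; the job needs the smaller.

How it is judged:
By the outcome, as a careful person would: the job done as asked, in the order asked, and still so for the second after the job is handed in, with the robot touching nothing.
It also fails if it takes over 72 s, if anything falls off the work surface, if the arm or the gripper's body presses on something with over 40 N, if the wrist force passes 120 N, or if a joint passes its speed limit or range.

ROBOT

A 6-joint arm with a two-finger parallel gripper is mounted at the origin on the work surface. World frame = base frame: x ahead of the robot, y to its left, z up, the work surface at z = 0. Lengths are in m, angles in rad, forces in N, time in s.
With the tool pointing down it reaches from about 0.325 to 0.75 m from the base axis. Payload 7.6 kg.
Tool frame: the origin (TCP) lies between the finger pads; the fingertips stand 19 mm ahead of it and the grasp point (between the pads) is the TCP; z points along the fingers, y is the direction in which the jaws open and shut (so a half turn about z gives the same grasp; the last joint's range is limited). The gripper opens to 85 mm and grips with 20 to 120 N. Pads are 22 mm wide; open, the fingers measure 114 mm over their backs; the gripper's body (76 mm by 85 mm) begins 54 mm behind the grasp point. The pads swing forward as they close: fully open they stand 13 mm farther back than shut.
Start: joints at [-1.405, 0.052, 1.401, -0, 1.689, -0.07], TCP at [0.123, -0.51, 0.25] pointing down, gripper open.
Joint ranges: [-2.9, 2.9], [-0.91, 2.17], [0.12, 2.37], [-1.06, 4.2], [0.26, 2.73], [-2.93, 2.93]. Speed limits (rad/s): [2.57, 2.57, 3.01, 3.14, 3.14, 3.14].

INTERFACE

Orientations are given as a unit quaternion [w, x, y, z].
In Python, from station import robot, imaging, close_job gives the robot as it stands.
- The arm moves only by the tool play_rows, never from a script. Its argument "motion" is a list of rows, each a list of 3 entries, a list of its own where there are three numbers: the shift along the tool's x, y, z in mm, then the turn, a rotation vector about the tool's x, y, z in degrees, then the finger opening in mm, from 0 to 85.4. In form: [[[dx, dy, dz], [rx, ry, rz], jaw], ...]. A call has 1 to 20 rows; each row is the pose to reach, as a shift and turn from the pose commanded when the call began, along the tool's axes at that moment; what a row does not reach only later rows make up. A row lasts 1/10 s, in which the tool goes at most 50 mm and 8.59 degrees, less where a joint would pass 70% of its speed; a pose out of reach is approached as far as the arm can. A call with a gripper value outside its range is refused whole. The fingers move at their own pace and stop on an object; "grip_force" is the grip in N (left out, the last holds). Time passes only in rows, so rows that repeat a pose let the fingers close. It gives the time, the measured TCP pose, the force and the opening at its end, in the units of the state.
- robot.get_state(): the state, without advancing time (a new reading comes with each control period).
- imaging.get_image(name): name is "scene" or "top" or "wrist"; returns (picture, depth): 420x560x3 uint8, red, green, blue; 420x560 float32, m along the optical axis (not along the pixel's ray), 0 where there is no reading.
- imaging.camera_model(name): a dict with "mtx" (3x3 intrinsics, pixels), "origin" and "orientation" of the camera in the world; the wrist camera has in their place "mount" (4x4, takes a point from camera to tool coordinates, whose origin is the TCP and whose axes are the flange's). Camera axes: x right, y up, looking along -z (the intrinsics and any distortion apply to the point x, -y, -z); pixel columns grow to the right and rows downward; lengths in m; the calibration is good to about 2 mm. A picture is of the moment at which its call begins: read the wrist's pose just before it. camera_model takes no time and is no camera call.
- close_job(): hands the job in, once; it reports no verdict.
The state is a dict: "time": time; "q": joint angles; "joint_vel": joint speeds; "tau": joint torques, N m; "tool_pos": TCP position; "tool_rot": TCP orientation; "force": force on the tool from outside, world axes, zero at the start; "torque": the same for the moment, N m; "width": finger opening in m.
Only numpy, scipy, OpenCV 4.12 (cv2) and the standard library are available. Lean on these libraries where they do the work, as an engineer would, in place of code of your own. Each camera call takes 0.05 s, during which the arm holds its last target.

## Working session

There is one attempt and no reset: what is moved stays moved. The work goes in short steps, Python scripts to look and compute and a tool call to move; the robot and the scene stay as the last step left them, time stands still between calls to the robot, and variables do not carry over. Pictures are saved under pics/ and viewed, and the job is handed in when it is done.

Besides the shell and the picture viewer there is one more tool, called after "Request:" in YAML: its name, and indented under it one key for each argument. play_rows: Moves the arm, as the interface text tells. Its arguments: {"type":"object","properties":{"motion":{"type":"array"},"grip_force":{"type":"number"}},"required":["motion"]}

```bash
ls; mkdir -p pics; cat > h.py <<'E'
import numpy as np, cv2
from scipy.spatial.transform import Rotation as R
from station import robot, imaging, close_job
def cam(name,st=None):
    m=imaging.camera_model(name); K=np.array(m["mtx"])
    if "mount" in m:
        T=np.eye(4); q=st["tool_rot"]; T[:3,:3]=R.from_quat([q[1],q[2],q[3],q[0]]).as_matrix(); T[:3,3]=st["tool_pos"]
        T=T@np.array(m["mount"])
    else:
        q=np.array(m["orientation"]); T=np.eye(4)
        T[:3,:3]=R.from_quat([q[1],q[2],q[3],q[0]]).as_matrix() if q.size==4 else q
        T[:3,3]=m["origin"]
    return K,T,m
def ray(K,T,u,v):
    d=np.array([(u-K[0,2])/K[0,0],-(v-K[1,2])/K[1,1],-1.0]); return T[:3,3],T[:3,:3]@d
def onplane(K,T,u,v,z):
    o,d=ray(K,T,u,v); return o+d*(z-o[2])/d[2]
def bydepth(K,T,u,v,dep):
    o,d=ray(K,T,u,v); return o+d*dep
def proj(K,T,p):
    c=T[:3,:3].T@(np.array(p)-T[:3,3]); return K[0,0]*c[0]/-c[2]+K[0,2], K[1,1]*(-c[1])/-c[2]+K[1,2]
E
python3 - <<'E'
from h import *
st=robot.get_state(); print(st)
for n in ["scene","top","wrist"]:
    print(n,imaging.camera_model(n))
    p,d=imaging.get_image(n); cv2.imwrite(f"pics/{n}0.png",p[:,:,::-1]); np.save(f"{n}0.npy",d)
    np.save(f"{n}0_rgb.npy",p)
E
```

```text
pics
{'time': 0.0, 'q': array([-1.40528253e+00,  5.28228635e-02,  1.40173311e+00,  8.83930006e-06,
        1.68858721e+00, -7.02917043e-02]), 'joint_vel': array([-8.81911794e-04,  8.45485307e-05,  7.78680674e-04,  2.72731790e-03,
        7.16734153e-04,  1.14929960e-03]), 'tau': array([-4.94461347e-04, -3.81669188e+01, -3.60183549e+01, -1.73658750e-04,
        6.24269174e-03, -2.81592072e-06]), 'tool_pos': array([ 0.12263795, -0.51019732,  0.24947544]), 'tool_rot': array([-7.74595949e-04,  9.93057159e-01,  1.17630257e-01, -3.25128103e-05]), 'force': array([-0.97590207,  0.62477985,  0.2798517 ]), 'torque': array([-0.04875478, -0.0232772 , -0.08528743]), 'width': 0.08541460154019681}
scene {'mtx': array([[492.49330134,   0.        , 277.6557733 ],
       [  0.        , 492.49330134, 215.06710283],
       [  0.        ,   0.        ,   1.        ]]), 'origin': array([1.19088558, 0.27985839, 1.04531637]), 'orientation': array([0.51965776, 0.17101438, 0.26232028, 0.7949201 ])}
top {'mtx': array([[407.10361138,   0.        , 277.13103205],
       [  0.        , 407.10361138, 211.27719481],
       [  0.        ,   0.        ,   1.        ]]), 'origin': array([0.4891393 , 0.02691741, 0.94485386]), 'orientation': array([ 0.71169051,  0.03412279, -0.04186098, -0.7004141 ])}
wrist {'mtx': array([[310.15553976,   0.        , 279.48579721],
       [  0.        , 310.15553976, 211.0841893 ],
       [  0.        ,   0.        ,   1.        ]]), 'mount': array([[ 6.80889676e-04,  9.61922976e-01,  2.73319822e-01,
         7.10275215e-02],
       [ 9.99999519e-01, -8.48060918e-04,  4.93487567e-04,
         1.87167379e-04],
       [ 7.06488888e-04,  2.73319354e-01, -9.61923090e-01,
        -1.24242008e-01],
       [ 0.00000000e+00,  0.00000000e+00,  0.00000000e+00,
         1.00000000e+00]])}
```

View pics/scene0.png

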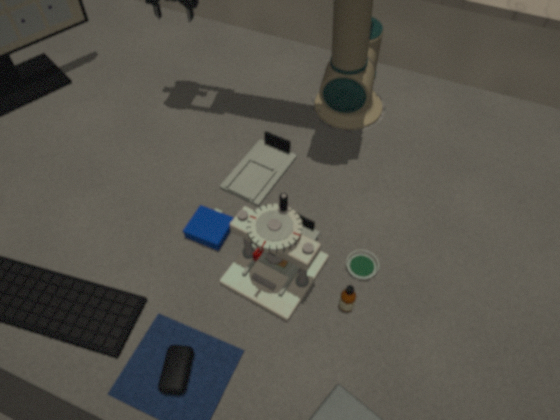

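View pics/top0.png

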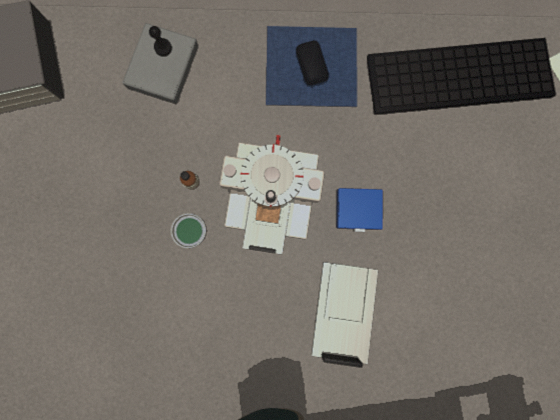

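View pics/wrist0.png

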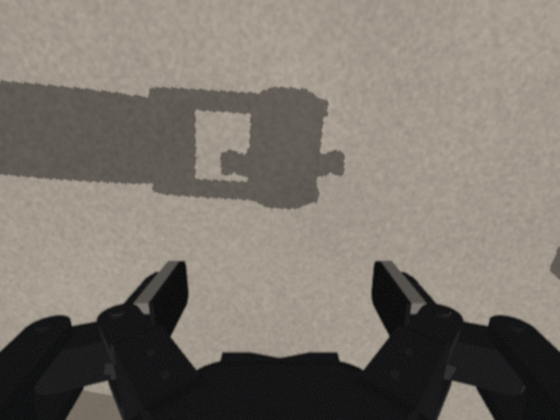

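Two trays are in the top view. A larger one lies loose on the desk at (345,313). The smaller one is in the press, with its push plate at (262,249). The job's tray is the one between the press guides, so I'll enlarge that crop to confirm and measure it.

```bash
python3 - <<'E'
from h import *
p=np.load("top0_rgb.npy"); d=np.load("top0.npy")
c=p[120:380,205:400]; cv2.imwrite("pics/crop1.png",cv2.resize(c[:,:,::-1],None,fx=3,fy=2.3,interpolation=cv2.INTER_CUBIC))
c=p[128:260,215:330]; cv2.imwrite("pics/crop2.png",cv2.resize(c[:,:,::-1],None,fx=4.5,fy=4.5,interpolation=cv2.INTER_CUBIC))
K,T,_=cam("top")
for n,u,v in [("hub",272,174),("handle",270,196),("knobL",230,171),("knobR",314,184),("plate",262,249),("tray",262,235),("tray2",343,300),("baseR",297,225)]:
    print(n,bydepth(K,T,u,v,d[v,u]).round(4))
E
```

```text
hub [0.6397 0.03   0.1972]
handle [0.5914 0.0326 0.2439]
knobL [0.6482 0.1106 0.177 ]
knobR [ 0.6265 -0.051   0.1726]
plate [0.5021 0.0494 0.06  ]
tray [0.534  0.0509 0.0268]
tray2 [ 0.3906 -0.135   0.0074]
baseR [ 0.5583 -0.0281  0.0208]
```

View pics/crop1.png

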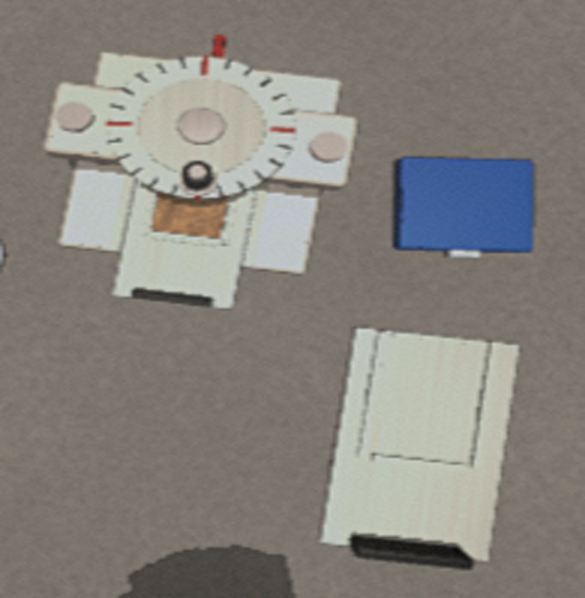

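View pics/crop2.png

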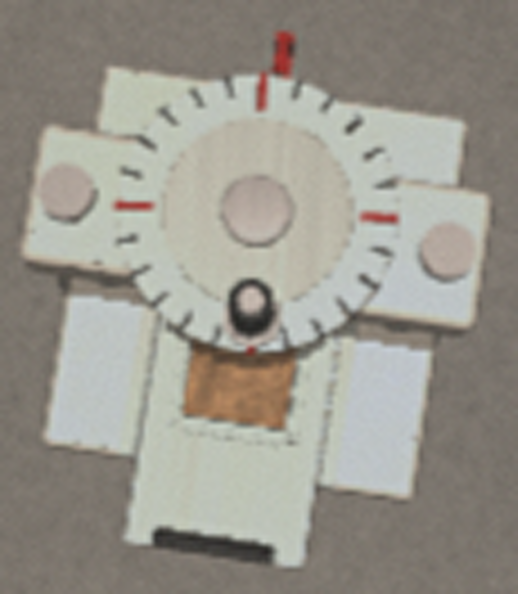

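The crop confirms it. The narrower tray, with the cork pack and the black plate at the front, sits between the guides. The desk tray at (345,313) is wider and empty. Next I'll measure the press geometry.

```bash
cat > m.py <<'E'
from h import *
def measure(p,d,K,T,verbose=1):
    hsv=cv2.cvtColor(p,cv2.COLOR_RGB2HSV)
    out={}
    vv,uu=np.mgrid[:420,:560]
    dirs=np.stack([(uu-K[0,2])/K[0,0],-(vv-K[1,2])/K[1,1],-np.ones_like(uu,float)],-1)@T[:3,:3].T
    P=T[:3,3]+dirs*d[...,None]
    return hsv,P
E
python3 - <<'E'
from m import *
p=np.load("top0_rgb.npy"); d=np.load("top0.npy"); K,T,_=cam("top")
hsv,P=measure(p,d,K,T)
roi=np.zeros(d.shape,bool); roi[125:262,210:335]=1
def cen(m,z,n):
    v,u=np.nonzero(m); q=onplane(K,T,u.mean(),v.mean(),z); print(n,len(u),(u.mean().round(1),v.mean().round(1)),q.round(4)); return q
Z=P[...,2]
wheel=roi&(Z>.18)&(Z<.215); 
v,u=np.nonzero(wheel); e=cv2.minEnclosingCircle(np.stack([u,v],1).astype(np.float32)); print("wheelcircle",e)
cnt=max(cv2.findContours(wheel.astype(np.uint8),0,1)[0],key=cv2.contourArea); el=cv2.fitEllipse(cnt); print(el, onplane(K,T,*el[0],.190).round(4))
cen(roi&(Z>.235),.243,"handle top")
red=roi&((hsv[...,0]<6)|(hsv[...,0]>172))&(hsv[...,1]>140)
n,l,s,c=cv2.connectedComponentsWithStats(red.astype(np.uint8),connectivity=8)
for i in range(1,n):
    if s[i,4]>3: print("red",s[i],c[i].round(1),onplane(K,T,*c[i],.19).round(4))
dark=roi&(hsv[...,2]<60)&(Z>.045)&(Z<.07)
cnt=max(cv2.findContours(dark.astype(np.uint8),0,1)[0],key=cv2.contourArea); print("plate",cv2.boundingRect(cnt))
for b in cv2.boxPoints(cv2.minAreaRect(cnt)): print(onplane(K,T,*b,.06).round(4))
# base pts
base=roi&(Z>.014)&(Z<.026)
xy=P[base][:,:2]; b=cv2.minAreaRect(xy.astype(np.float32)*1000); print("base",b)
cross=roi&(Z>.155)&(Z<.18); xy=P[cross][:,:2]; print("cross",cv2.minAreaRect(xy.astype(np.float32)*1000))
dk=(Z>.01)
for n,(u,v) in dict(bottle=(188,179),dish=(189,231),box=(360,208)).items(): print(n,P[v,u].round(3))
E
```

```text
wheelcircle ((272.8678283691406, 170.29310607910156), 35.82197570800781)
((272.058349609375, 173.96121215820312), (60.60607147216797, 64.96898651123047), 11.614468574523926) [0.6412 0.0299 0.19  ]
handle top 151 (np.float64(275.3), np.float64(190.1)) [0.602  0.0236 0.243 ]
red [276 135   4   9  24] [277.4 139.2] [0.7085 0.0209 0.19  ]
red [273 145   1   4   4] [273.  146.5] [0.6942 0.029  0.19  ]
red [241 173   7   1   7] [244. 173.] [0.6421 0.0827 0.19  ]
red [298 176   5   1   5] [300. 176.] [ 0.6382 -0.0228  0.19  ]
plate (252, 247, 23, 5)
[0.5039 0.0711 0.06  ]
[0.5081 0.0706 0.06  ]
[0.5018 0.0232 0.06  ]
[0.4976 0.0238 0.06  ]
base ((617.9266967773438, 32.92832946777344), (189.77947998046875, 242.25930786132812), 82.0962142944336)
cross ((650.1614379882812, 31.101730346679688), (128.4281463623047, 204.30075073242188), 6.357283115386963)
bottle [0.651 0.213 0.07 ]
dish [0.542 0.221 0.   ]
box [ 0.598 -0.169  0.035]
```

```bash
cat >> h.py <<'E'
YAW=np.radians(-7.7); HUB=np.array([.6405,.030]); EX=np.array([np.cos(YAW),np.sin(YAW)]); EY=np.array([-EX[1],EX[0]])
def down(yawdeg):  # tool x at yaw, z down
    y=np.radians(yawdeg); x=np.array([np.cos(y),np.sin(y),0]); z=np.array([0,0,-1.]); return np.stack([x,np.cross(z,x),z],1)
def delta(st,pos,yawdeg=None):
    q=st["tool_rot"]; M=R.from_quat([q[1],q[2],q[3],q[0]]).as_matrix()
    s=M.T@(np.array(pos)-st["tool_pos"])*1000
    r=np.zeros(3) if yawdeg is None else np.degrees(R.from_matrix(M.T@down(yawdeg)).as_rotvec())
    return s.round(1),r.round(2)
def pr(x,y,z): # press -> world
    return np.array([*(HUB+x*EX+y*EY),z])
E
python3 - <<'E'
from h import *
st=robot.get_state()
print(delta(st,pr(-.170,0,.25),172.3)); print(delta(st,pr(-.170,0,.05),172.3), pr(-.17,0,.05))
E
```

```text
(array([ 4.712e+02, -4.659e+02,  3.000e-01]), array([-1.0000e-02, -9.0000e-02, -1.5879e+02]))
(array([ 471.2, -465.6,  200.3]), array([-1.0000e-02, -9.0000e-02, -1.5879e+02])) [0.47203286 0.05277765 0.05      ]
```

Request:
play_rows:
  motion:
    - [[471, -466, 0], [0, 0, -158.8], 0]
    - [[471, -466, 0], [0, 0, -158.8], 0]
    - [[471, -466, 0], [0, 0, -158.8], 0]
    - [[471, -466, 0], [0, 0, -158.8], 0]
    - [[471, -466, 0], [0, 0, -158.8], 0]
    - [[471, -466, 0], [0, 0, -158.8], 0]
    - [[471, -466, 0], [0, 0, -158.8], 0]
    - [[471, -466, 0], [0, 0, -158.8], 0]
    - [[471, -466, 0], [0, 0, -158.8], 0]
    - [[471, -466, 0], [0, 0, -158.8], 0]
    - [[471, -466, 0], [0, 0, -158.8], 0]
    - [[471, -466, 0], [0, 0, -158.8], 0]
    - [[471, -466, 0], [0, 0, -158.8], 0]
    - [[471, -466, 0], [0, 0, -158.8], 0]
    - [[471, -466, 0], [0, 0, -158.8], 0]
    - [[471, -466, 0], [0, 0, -158.8], 0]
    - [[471, -466, 0], [0, 0, -158.8], 0]
    - [[471, -466, 0], [0, 0, -158.8], 0]
    - [[471, -466, 0], [0, 0, -158.8], 0]
    - [[471, -466, 0], [0, 0, -158.8], 0]
  grip_force: 60

```text
time: 2.15
tool_pos: [0.4717, 0.0527, 0.25]
tool_rot: [-0.0, 0.067, 0.998, -0.0]
force: [0.4, -0.0, 0.1]
width: -0.0001
```

```bash
python3 - <<'E'
from h import *
st=robot.get_state(); print(st["time"],st["tool_pos"],st["force"],st["width"],st["q"])
print(delta(st,pr(-.170,0,.05),172.3))
p,d=imaging.get_image("wrist"); cv2.imwrite("pics/w1.png",p[:,:,::-1])
E
```

```text
2.15 [0.47166565 0.05265862 0.24997265] [ 0.35120023 -0.01910603  0.13533697] -8.614448609736792e-05 [ 3.34130681e-02 -9.08896106e-02  1.54255233e+00 -1.06541107e-04
  1.69049755e+00 -1.40371678e+00]
(array([ -0.5,   0.2, 200. ]), array([-0.01, -0.03,  0.04]))
```

View pics/w1.png

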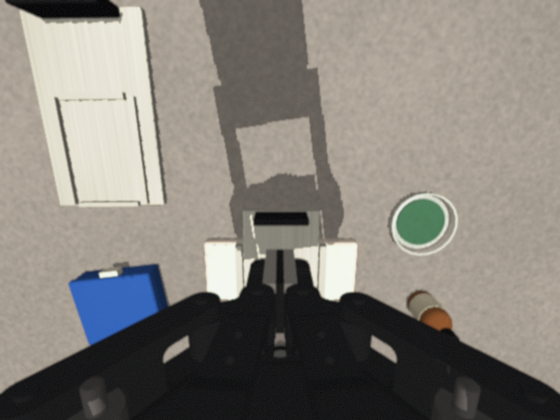

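The wrist view shows the push plate at about cols 254–308, rows 213–224, dead ahead. I'll measure it here.

```bash
python3 - <<'E'
from h import *
st=robot.get_state(); K,T,_=cam("wrist",st)
p=cv2.imread("pics/w1.png"); 
g=p[195:250,240:320].max(2); cv2.imwrite("pics/w1c.png",cv2.resize(p[195:250,240:320],None,fx=9,fy=9))
print(g[:,[20,30,40,50,60]].T[:, 10:36])
for u,v in [(255,213),(308,213),(281,213),(255,224),(308,224)]:
    for z in (.06,):
        q=onplane(K,T,u,v,z)[:2]-HUB; print(u,v,(q@EX*1000).round(1),(q@EY*1000).round(1))
E
```

```text
[[102 104 104 102 102 104  88  53  19  16  14  13  15  19  18  20  23  21
   23  42  82 117 133 138 139 138]
 [105 106 105 103 103 100  84  53  16  14  10  20  17  19  18  23  20  22
   22  43  83 114 131 133 135 136]
 [ 99 100 103 102 104  98  87  51  18  14  12  16  12  16  20  21  24  19
   25  45  81 112 130 136 135 137]
 [100 100 102 101 103 100  85  51  23  13  17  14  18  13  17  19  24  20
   25  46  83 117 134 139 139 138]
 [105 104 104 102 105  99  84  50  18  19  16  19  15  15  22  25  23  24
   23  45  85 115 134 136 139 136]]
255 213 -146.9 -25.4
308 213 -146.8 30.5
281 213 -146.9 2.0
255 224 -134.7 -25.7
308 224 -134.6 30.8
```

View pics/w1c.png

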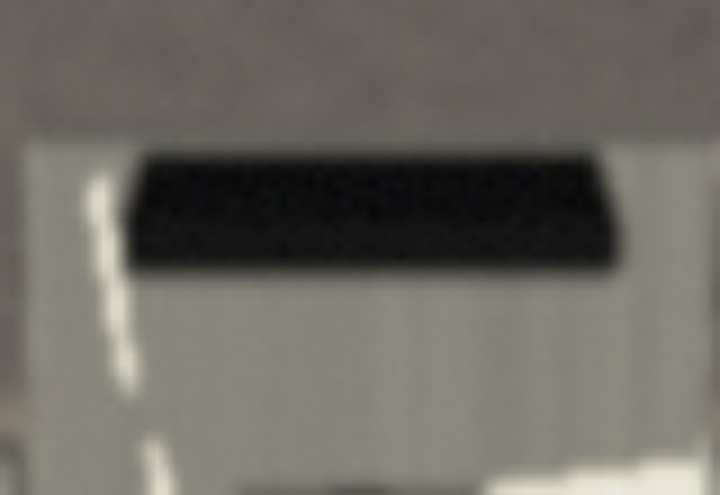

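Request:
play_rows:
  motion:
    - [[0, 0, 50], [0, 0, 0], 0]
    - [[0, 0, 100], [0, 0, 0], 0]
    - [[0, 0, 150], [0, 0, 0], 0]
    - [[0, 0, 190], [0, 0, 0], 0]
    - [[0, 0, 200], [0, 0, 0], 0]
    - [[-5, 0, 200], [0, 0, 0], 0]
    - [[-10, 0, 200], [0, 0, 0], 0]
    - [[-14, 0, 200], [0, 0, 0], 0]
    - [[-17, 0, 200], [0, 0, 0], 0]
    - [[-20, 0, 200], [0, 0, 0], 0]
    - [[-23, 0, 200], [0, 0, 0], 0]

```text
time: 3.3
tool_pos: [0.4946, 0.0497, 0.0515]
tool_rot: [-0.0, 0.067, 0.998, 0.0]
force: [-6.9, 0.3, 5.8]
width: 0.0005
```

Request:
play_rows:
  motion:
    - [[-3, 0, -1], [0, 0, 0], 0]
    - [[-6, 0, -1.5], [0, 0, 0], 0]
    - [[-9, 0, -1.5], [0, 0, 0], 0]
    - [[-12, 0, -1.5], [0, 0, 0], 0]
    - [[-15, 0, -1.5], [0, 0, 0], 0]
    - [[-17, 0, -1.5], [0, 0, 0], 0]

```text
time: 3.9
tool_pos: [0.5117, 0.0473, 0.052]
tool_rot: [-0.0, 0.067, 0.998, -0.0]
force: [-5.5, 0.4, 3.2]
width: -0.0
```

Request:
play_rows:
  motion:
    - [[-2, 0, 0], [0, 0, 0], 0]
    - [[-4, 0, 0], [0, 0, 0], 0]
    - [[-6, 0, 0], [0, 0, 0], 0]
    - [[-8, 0, 0], [0, 0, 0], 0]
    - [[-9.5, 0, 0], [0, 0, 0], 0]
    - [[-10.5, 0, 0], [0, 0, 0], 0]

```text
time: 4.5
tool_pos: [0.522, 0.0459, 0.052]
tool_rot: [-0.0, 0.067, 0.998, 0.0]
force: [-5.8, 0.2, 3.2]
width: 0.0003
```

Request:
play_rows:
  motion:
    - [[-1, 0, 0], [0, 0, 0], 0]
    - [[-1.5, 0, 0], [0, 0, 0], 0]

```text
time: 4.7
tool_pos: [0.5234, 0.0457, 0.0521]
tool_rot: [-0.0, 0.067, 0.998, -0.0]
force: [-5.6, 1.7, 3.6]
width: 0.0001
```

Request:
play_rows:
  motion:
    - [[-1, 0, 0], [0, 0, 0], 0]

```text
time: 4.8
tool_pos: [0.5243, 0.0456, 0.052]
tool_rot: [-0.0, 0.067, 0.998, -0.0]
force: [-5.2, 0.3, 4.3]
width: 0.0002
```

Request:
play_rows:
  motion:
    - [[-1, 0, 0], [0, 0, 0], 0]

```text
time: 4.9
tool_pos: [0.5254, 0.0454, 0.0521]
tool_rot: [-0.0, 0.067, 0.998, -0.0]
force: [-5.2, 0.6, 3.9]
width: -0.0004
```

Request:
play_rows:
  motion:
    - [[-1, 0, 0], [0, 0, 0], 0]

```text
time: 5.0
tool_pos: [0.5258, 0.0454, 0.052]
tool_rot: [-0.001, 0.067, 0.998, -0.0]
force: [-13.6, 1.2, 8.4]
width: -0.0005
```

Request:
play_rows:
  motion:
    - [[-0.4, 0, 0], [0, 0, 0], 0]
    - [[-0.4, 0, 0], [0, 0, 0], 0]

```text
time: 5.2
tool_pos: [0.5258, 0.0454, 0.0521]
tool_rot: [-0.001, 0.067, 0.998, -0.0]
force: [-11.2, 1.2, 6.8]
width: 0.0002
```

Request:
play_rows:
  motion:
    - [[10, 0, 0], [0, 0, 0], 0]
    - [[30, 0, 0], [0, 0, 0], 30]
    - [[60, 0, 0], [0, 0, 0], 60]
    - [[60, 0, -50], [0, 0, 0], 60]
    - [[60, 0, -100], [0, 0, 0], 60]
    - [[60, 0, -150], [0, 0, 0], 60]
    - [[60, 0, -200], [0, 0, 0], 60]
    - [[60, 0, -240], [0, 0, 0], 60]
    - [[60, 0, -240], [0, 0, 0], 60]

```text
time: 6.1
tool_pos: [0.4691, 0.0533, 0.299]
tool_rot: [0.007, 0.067, 0.998, 0.001]
force: [0.6, 0.1, 0.1]
width: 0.0598
```

```bash
python3 - <<'E'
from h import *
for n in ("top","wrist","scene"):
    st=robot.get_state()
    p,d=imaging.get_image(n); cv2.imwrite(f"pics/{n}2.png",p[:,:,::-1]); np.save(f"{n}2.npy",d)
    if n=="top": cv2.imwrite("pics/top2c.png",cv2.resize(p[125:265,210:340,::-1],None,fx=4.2,fy=4.2,interpolation=cv2.INTER_CUBIC))
    if n=="scene": cv2.imwrite("pics/scene2c.png",cv2.resize(p[170:330,200:350,::-1],None,fx=3.7,fy=3.7,interpolation=cv2.INTER_CUBIC))
E
```

```text
(no output)
```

View pics/top2c.png

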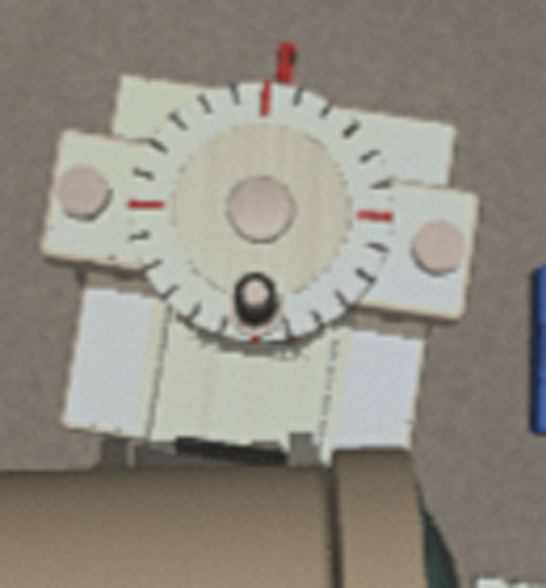

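View pics/scene2c.png

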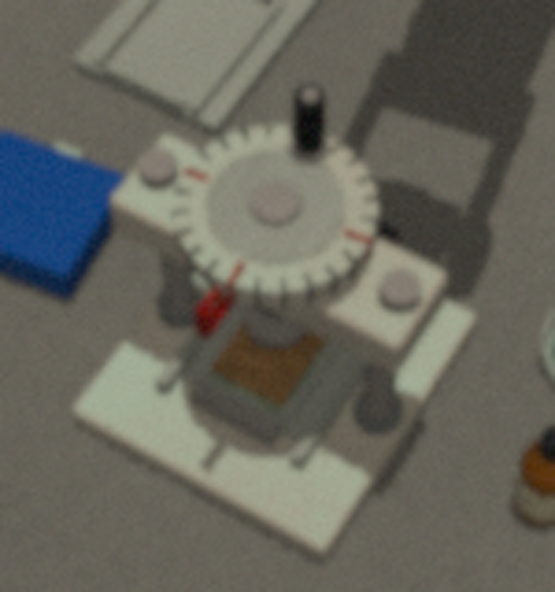

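View pics/wrist2.png

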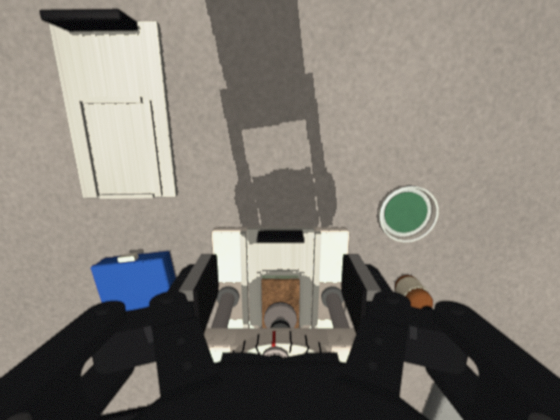

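```bash
python3 - <<'E'
from h import *
st=robot.get_state(); K,T,_=cam("wrist",st)
p=cv2.imread("pics/wrist2.png"); g=p.max(2)
print(g[225:250,282], [x.round(4) for x in [ (onplane(K,T,282,242.5,.06)[:2]-HUB)@EX]])
from m import measure
p=cv2.imread("pics/scene2.png")[:,:,::-1]; d=np.load("scene2.npy"); K,T,_=cam("scene"); _,P=measure(np.ascontiguousarray(p),d,K,T)
def prs(q): 
    return np.round([*( (q[:2]-HUB)@np.stack([EX,EY],1)*1000), q[2]*1000],0)
for n,(a,b) in dict(foot=(275,325),foot2=(260,335),foot3=(290,335),cork=(265,370),corkb=(275,395),trayback=(270,425),stop=(213,455),stopb=(170,380),gl=(300,455),base=(250,480)).items():
    u,v=200+a/3.7,170+b/3.7; print(n,(round(u),round(v)),prs(P[round(v),round(u)]))
E
```

```text
[100  99  99  93  74  49  25  14  12  13  12  15  14  17  22  12  35  96
 169 218 228 228 228 227 228] [np.float64(-0.1017)]
foot (274, 258) [ 9.  4. 75.]
foot2 (270, 261) [21.  0. 76.]
foot3 (278, 261) [13. 17. 79.]
cork (272, 270) [24.  7. 46.]
corkb (274, 277) [38. 22. 47.]
trayback (273, 285) [51. 27. 34.]
stop (258, 293) [80.  4. 19.]
stopb (246, 273) [ 51. -49.  22.]
gl (281, 293) [58. 52. 31.]
base (268, 300) [85. 34. 23.]
```

```bash
python3 - <<'E'
from h import *
p=cv2.imread("pics/scene2.png"); hsv=cv2.cvtColor(p,cv2.COLOR_BGR2HSV); K,T,_=cam("scene")
m=np.zeros(p.shape[:2],np.uint8); m[245:295,245:300]=((hsv[...,0]>5)&(hsv[...,0]<22)&(hsv[...,1]>110))[245:295,245:300]
cnt=max(cv2.findContours(m,0,1)[0],key=cv2.contourArea)[:,0]
E=np.array([(onplane(K,T,u,v,.046)[:2]-HUB)@np.stack([EX,EY],1)*1000 for u,v in cnt])
print(E.min(0).round(1),E.max(0).round(1)); 
s=E[(E[:,0]>20)]; 
for y in range(-30,35,6):
    k=np.abs(E[:,1]-y)<3
    if k.any(): print(y,E[k,0].max().round(1))
# same wrist view: cork front edge
st=robot.get_state(); K,T,_=cam("wrist",st); p=cv2.imread("pics/wrist2.png"); hsv=cv2.cvtColor(p,cv2.COLOR_BGR2HSV)
col=hsv[270:300,270]; print(hsv[270:292,268:272,0].mean(1).round(),)
for v in (276,278,280): print(v,((onplane(K,T,270,v,.046)[:2]-HUB)@EX*1000).round(1))
E
```

```text
[-12.8 -23.3] [39.9 26.4]
-24 38.6
-18 38.5
-12 39.5
-6 39.3
0 39.2
6 39.0
12 39.9
18 39.7
24 39.5
[23. 23. 24. 24. 26. 37. 42. 40. 22. 15. 14. 14. 14. 14. 14. 14. 14. 14.
 14. 14. 14. 14.]
276 -49.0
278 -46.1
280 -43.2
```

The cork's back edge is at press x = +39 mm, which is exactly home. Next comes the handle grasp.

```bash
python3 - <<'E'
from h import *
K,T,_=cam("top"); p=cv2.imread("pics/top2.png"); hsv=cv2.cvtColor(p,cv2.COLOR_BGR2HSV)
h=onplane(K,T,270.9,194.3,.243); print("handle top",h)
v=h[:2]-HUB; print(np.hypot(*v), "wheel deg", np.degrees(np.arctan2(v@EY,-v@EX)))
st=robot.get_state(); print(st["tool_pos"],st["time"])
for z in (.29,.225): print(delta(st,[.5955,.0318,z],172.3))
E
```

```text
handle top [0.59450565 0.0311157  0.243     ]
0.04600788192253456 wheel deg -6.310430186101
[0.46720962 0.05321988 0.29106699] 6.25
(array([-130. ,   -4. ,    1.1]), array([-0.01,  0.01,  0.  ]))
(array([-130. ,   -4. ,   66.1]), array([-0.01,  0.01,  0.  ]))
```

Request:
play_rows:
  motion:
    - [[-40, -1, 0], [0, 0, 0], 60]
    - [[-85, -3, 0], [0, 0, 0], 60]
    - [[-120, -4, 0], [0, 0, 0], 60]
    - [[-129, -4, 0], [0, 0, 0], 60]
    - [[-129, -4, 0], [0, 0, 0], 60]
    - [[-129, -4, 30], [0, 0, 0], 60]
    - [[-129, -4, 55], [0, 0, 0], 60]
    - [[-129, -4, 66], [0, 0, 0], 60]
    - [[-129, -4, 66], [0, 0, 0], 60]

```text
time: 7.15
tool_pos: [0.5932, 0.0322, 0.2236]
tool_rot: [-0.002, 0.067, 0.998, -0.0]
force: [0.3, -0.5, 0.4]
width: 0.0597
```

```bash
python3 - <<'E'
from h import *
st=robot.get_state(); K,T,_=cam("wrist",st); print(st["tool_pos"],st["force"],delta(st,[.5955,.0318,.225],172.3))
p,d=imaging.get_image("wrist"); cv2.imwrite("pics/w3.png",p[:,:,::-1])
E
```

```text
[0.59323026 0.03219161 0.22364462] [ 0.32476249 -0.51492544  0.41617381] (array([-2.3, -0.1, -1.4]), array([-0.03, -0.23,  0.02]))
```

View pics/w3.png

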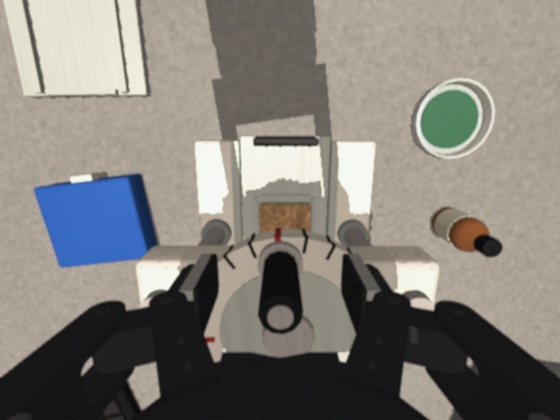

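The handle is centred between the open jaws (col 281). Closing.

Request:
play_rows:
  motion:
    - [[-2, 0, -1], [0, 0, 0], 30]
    - [[-2, 0, -1], [0, 0, 0], 15]
    - [[-2, 0, -1], [0, 0, 0], 12]
    - [[-2, 0, -1], [0, 0, 0], 12]
    - [[-2, 0, -1], [0, 0, 0], 12]
    - [[-2, 0, -1], [0, 0, 0], 12]
  grip_force: 50

```text
time: 7.8
tool_pos: [0.5969, 0.0319, 0.2281]
tool_rot: [0.001, 0.067, 0.998, 0.0]
force: [0.2, 0.0, 4.9]
width: 0.0165
```

```bash
cat > turn.py <<'E'
from h import *
import sys
# list of tool shifts for wheel angles from a0 in given step list; centre HUB, radius .045 ; tool x=-EX, tool y: z down
def shifts(a0,angs,r=45.0):
    f=lambda a: np.array([r*np.cos(np.radians(a)), -r*np.sin(np.radians(a))]) # tool x = -press x ; tool y = -? 
    return [(f(a)-f(a0)).round(1).tolist() for a in angs]
def wang(st,c=None):
    v=st["tool_pos"][:2]-(HUB if c is None else c); return np.degrees(np.arctan2(v@EY,-(v@EX))), np.hypot(*v)*1000
E
python3 - <<'E'
from turn import *
st=robot.get_state(); print(st["time"],st["tool_pos"],st["force"],st["torque"],st["width"],wang(st))
print("tool y in world",down(172.3)[:,1],"EY",EY)
a0=-6
for rng in (range(0,43,3),):
    print(shifts(a0,[a0+x for x in rng]))
E
```

```text
7.8 [0.59691138 0.03187178 0.22814045] [0.197753   0.03466875 4.85613041] [ 0.11675078  0.05147167 -0.01895327] 0.016486834191083363 (np.float64(-5.241116945349739), np.float64(43.62879232314879))
tool y in world [0.13398619 0.9909832  0.        ] EY [0.13398619 0.9909832 ]
[[0.0, 0.0], [0.2, -2.3], [0.2, -4.7], [0.2, -7.1], [0.0, -9.4], [-0.3, -11.7], [-0.7, -14.1], [-1.3, -16.4], [-2.0, -18.6], [-2.7, -20.8], [-3.6, -23.0], [-4.7, -25.1], [-5.8, -27.2], [-7.0, -29.2], [-8.3, -31.2]]
```

```bash
sed -i 's/-r\*np.sin/r*np.sin/' turn.py; python3 - <<'E'
from turn import *
print([[x[0],x[1]] for x in shifts(-6,[-6+4*k for k in range(1,11)])])
E
```

```text
[[0.2, 3.1], [0.2, 6.3], [0.0, 9.4], [-0.4, 12.5], [-1.1, 15.6], [-2.0, 18.6], [-3.0, 21.6], [-4.3, 24.4], [-5.8, 27.2], [-7.4, 29.9]]
```

Request:
play_rows:
  motion:
    - [[0.2, 3.1, -1], [0, 0, 0], 12]
    - [[0.2, 6.3, -2], [0, 0, 0], 12]
    - [[0, 9.4, -2], [0, 0, 0], 12]
    - [[-0.4, 12.5, -2], [0, 0, 0], 12]
    - [[-1.1, 15.6, -2], [0, 0, 0], 12]
    - [[-2, 18.6, -2], [0, 0, 0], 12]
    - [[-3, 21.6, -2], [0, 0, 0], 12]
    - [[-4.3, 24.4, -2], [0, 0, 0], 12]
    - [[-5.8, 27.2, -2], [0, 0, 0], 12]
    - [[-7.4, 29.9, -2], [0, 0, 0], 12]

```text
time: 8.8
tool_pos: [0.6071, 0.059, 0.2282]
tool_rot: [-0.002, 0.068, 0.998, -0.001]
force: [-5.4, -6.9, 1.5]
width: 0.0168
```

```bash
cat > rd.py <<'E'
from turn import *
st=robot.get_state(); F=st["force"]; a,r=wang(st); t=np.radians(a)
tang=np.array([*(np.sin(t)*EX+np.cos(t)*EY)]); rad=np.array([*(-np.cos(t)*EX+np.sin(t)*EY)])
print("t %.2f ang %.2f r %.2f Ft %.2f Fr %.2f Fz %.2f"%(st["time"],a,r,-F[:2]@tang,F[:2]@rad,F[2]), "z",st["tool_pos"][2].round(4), "w",st["width"].round(4))
E
python3 rd.py; python3 -c "
from turn import *
imaging.get_image('wrist')"; python3 rd.py;  python3 -c "
from turn import *
imaging.get_image('wrist')"; python3 rd.py
```

```text
Traceback (most recent call last):
  File "rd.py", line 4, in <module>
    print("t %.2f ang %.2f r %.2f Ft %.2f Fr %.2f Fz %.2f"%(st["time"],a,r,-F[:2]@tang,F[:2]@rad,F[2]), "z",st["tool_pos"][2].round(4), "w",st["width"].round(4))
                                                                                                                                            ^^^^^^^^^^^^^^^^^
AttributeError: 'float' object has no attribute 'round'
Traceback (most recent call last):
  File "rd.py", line 4, in <module>
    print("t %.2f ang %.2f r %.2f Ft %.2f Fr %.2f Fz %.2f"%(st["time"],a,r,-F[:2]@tang,F[:2]@rad,F[2]), "z",st["tool_pos"][2].round(4), "w",st["width"].round(4))
                                                                                                                                            ^^^^^^^^^^^^^^^^^
AttributeError: 'float' object has no attribute 'round'
Traceback (most recent call last):
  File "rd.py", line 4, in <module>
    print("t %.2f ang %.2f r %.2f Ft %.2f Fr %.2f Fz %.2f"%(st["time"],a,r,-F[:2]@tang,F[:2]@rad,F[2]), "z",st["tool_pos"][2].round(4), "w",st["width"].round(4))
                                                                                                                                            ^^^^^^^^^^^^^^^^^
AttributeError: 'float' object has no attribute 'round'
```

```bash
sed -i 's/,"w".*$/)/; s/, "w".*$/)/' rd.py; python3 rd.py; python3 - <<'E'
from turn import *
for a in range(34,300,12): print(a,shifts(a,[a+4,a+8,a+12]))
E
```

```text
t 8.90 ang 33.80 r 44.30 Ft 6.90 Fr -0.44 Fz 1.16 z 0.2282
34 [[-1.8, 2.5], [-3.9, 4.9], [-6.0, 7.2]]
46 [[-2.3, 2.1], [-4.8, 4.0], [-7.4, 5.8]]
58 [[-2.7, 1.6], [-5.5, 2.9], [-8.5, 4.1]]
70 [[-3.0, 1.0], [-6.0, 1.7], [-9.1, 2.3]]
82 [[-3.1, 0.3], [-6.3, 0.4], [-9.4, 0.3]]
94 [[-3.1, -0.3], [-6.2, -0.9], [-9.3, -1.6]]
106 [[-3.0, -1.0], [-5.9, -2.1], [-8.7, -3.5]]
118 [[-2.7, -1.6], [-5.3, -3.3], [-7.8, -5.3]]
130 [[-2.3, -2.1], [-4.5, -4.4], [-6.5, -6.8]]
142 [[-1.8, -2.5], [-3.5, -5.2], [-5.0, -8.0]]
154 [[-1.3, -2.9], [-2.4, -5.8], [-3.2, -8.8]]
166 [[-0.7, -3.1], [-1.1, -6.2], [-1.3, -9.3]]
178 [[0.0, -3.1], [0.2, -6.3], [0.7, -9.4]]
190 [[0.7, -3.1], [1.5, -6.1], [2.6, -9.0]]
202 [[1.3, -2.9], [2.8, -5.6], [4.4, -8.3]]
214 [[1.8, -2.5], [3.9, -4.9], [6.0, -7.2]]
226 [[2.3, -2.1], [4.8, -4.0], [7.4, -5.8]]
238 [[2.7, -1.6], [5.5, -2.9], [8.5, -4.1]]
250 [[3.0, -1.0], [6.0, -1.7], [9.1, -2.3]]
262 [[3.1, -0.3], [6.3, -0.4], [9.4, -0.3]]
274 [[3.1, 0.3], [6.2, 0.9], [9.3, 1.6]]
286 [[3.0, 1.0], [5.9, 2.1], [8.7, 3.5]]
298 [[2.7, 1.6], [5.3, 3.3], [7.8, 5.3]]
```

Request:
play_rows:
  motion:
    - [[-1.8, 2.5, 0], [0, 0, 0], 12]
    - [[-3.9, 4.9, 0], [0, 0, 0], 12]
    - [[-6, 7.2, 0], [0, 0, 0], 12]

```text
time: 9.2
tool_pos: [0.6138, 0.0657, 0.2282]
tool_rot: [-0.002, 0.068, 0.998, -0.001]
force: [-5.1, -5.0, 2.2]
width: 0.0168
```

Request:
play_rows:
  motion:
    - [[-2.3, 2.1, 0], [0, 0, 0], 12]
    - [[-4.8, 4, 0], [0, 0, 0], 12]
    - [[-7.4, 5.8, 0], [0, 0, 0], 12]

```text
time: 9.5
tool_pos: [0.6218, 0.0708, 0.2282]
tool_rot: [-0.002, 0.067, 0.998, -0.001]
force: [-7.6, -3.8, 2.1]
width: 0.0166
```

Request:
play_rows:
  motion:
    - [[-2.7, 1.6, 0], [0, 0, 0], 12]
    - [[-5.5, 2.9, 0], [0, 0, 0], 12]
    - [[-8.5, 4.1, 0], [0, 0, 0], 12]

```text
time: 9.8
tool_pos: [0.6307, 0.0742, 0.2282]
tool_rot: [-0.002, 0.067, 0.998, -0.001]
force: [-7.4, -1.5, 2.6]
width: 0.0166
```

```bash
python3 rd.py
```

```text
t 9.80 ang 69.75 r 45.24 Ft 7.58 Fr 0.14 Fz 2.61 z 0.2282
```

Request:
play_rows:
  motion:
    - [[-3, 1, 0], [0, 0, 0], 12]
    - [[-6, 1.7, 0], [0, 0, 0], 12]
    - [[-9.1, 2.3, 0], [0, 0, 0], 12]

```text
time: 10.1
tool_pos: [0.64, 0.0755, 0.2282]
tool_rot: [-0.002, 0.067, 0.998, -0.0]
force: [-7.2, -0.1, 2.6]
width: 0.0164
```

Request:
play_rows:
  motion:
    - [[-3.1, 0.3, 0], [0, 0, 0], 12]
    - [[-6.3, 0.4, 0], [0, 0, 0], 12]
    - [[-9.4, 0.3, 0], [0, 0, 0], 12]

```text
time: 10.4
tool_pos: [0.6493, 0.075, 0.2282]
tool_rot: [-0.002, 0.067, 0.998, -0.0]
force: [-7.1, 1.0, 2.0]
width: 0.0165
```

Request:
play_rows:
  motion:
    - [[-3.1, -0.3, 0], [0, 0, 0], 12]
    - [[-6.2, -0.9, 0], [0, 0, 0], 12]
    - [[-9.3, -1.6, 0], [0, 0, 0], 12]

```text
time: 10.7
tool_pos: [0.6584, 0.0725, 0.2282]
tool_rot: [-0.002, 0.067, 0.998, 0.0]
force: [-7.3, 2.1, 1.6]
width: 0.0166
```

```bash
python3 rd.py; python3 - <<'E'
from h import *
from m import measure
p,d=imaging.get_image("scene"); cv2.imwrite("pics/scene4c.png",cv2.resize(p[190:310,220:320,::-1],None,fx=5,fy=5,interpolation=cv2.INTER_CUBIC))
cv2.imwrite("pics/scene4.png",p[:,:,::-1]); np.save("scene4.npy",d)
E
```

```text
t 10.70 ang 105.10 r 46.08 Ft 7.56 Fr -0.88 Fz 1.62 z 0.2282
```

View pics/scene4c.png

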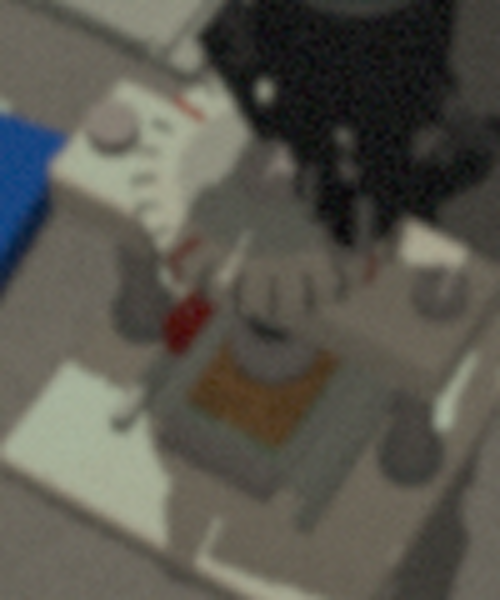

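```bash
python3 - <<'E'
from h import *
K,T,_=cam("scene")
for g in range(0,31,3):
    pts=np.array([proj(K,T,pr(.021*np.cos(a),.021*np.sin(a),.046+g/1000)) for a in np.linspace(0,6.28,120)])
    i=pts[:,1].argmax(); print(g,pts[i].round(1), "minu",pts[:,0].min().round(1))
for f in ("scene2","scene4"):
    p=cv2.imread(f"pics/{f}.png"); hsv=cv2.cvtColor(p,cv2.COLOR_BGR2HSV); print(f)
    print(hsv[254:276,271:278,1])
E
```

```text
0 [274.4 268.8] minu 265.7
3 [274.4 268.1] minu 265.7
6 [274.4 267.4] minu 265.7
9 [274.4 266.8] minu 265.7
12 [274.4 266.1] minu 265.6
15 [274.4 265.5] minu 265.6
18 [274.4 264.8] minu 265.6
21 [274.4 264.1] minu 265.5
24 [274.3 263.5] minu 265.5
27 [274.3 262.8] minu 265.5
30 [274.3 262.1] minu 265.5
scene2
[[ 28  33  37  49  33  39  39]
 [ 32  32  33  34  29  38  41]
 [ 28  31  21  29  37  40  42]
 [ 36  33  28  27  25  37  31]
 [ 44  26  32  32  30  35  33]
 [ 26  37  32  39  30  29  30]
 [ 26  33  32  29  38  26  39]
 [ 39  37  33  33  29  33  35]
 [ 35  44  35  34  47  35  45]
 [ 85  68  60  62  59  51  61]
 [115 111  94 114  98 101 111]
 [126 150 143 145 154 159 141]
 [148 148 144 132 155 154 149]
 [151 144 154 148 145 154 134]
 [145 151 142 153 141 161 141]
 [136 147 131 148 142 139 149]
 [156 140 156 140 150 144 138]
 [144 140 152 135 132 132 146]
 [147 149 149 142 144 141 134]
 [148 140 140 137 145 152 152]
 [147 135 190 131 145 141 141]
 [136 137 132 139 135 140 131]]
scene4
[[ 23  29  38  32  39  39  34]
 [ 28  17   5  25  35  40  43]
 [ 37  43  32  26  17  36  31]
 [ 32  30  15  22  28  26  25]
 [ 26  36  31  24  20  40  27]
 [ 20  29  24  28  24  30  24]
 [ 32  26  39  30  20  36  28]
 [ 35  38  23  33  34  26  28]
 [ 32  29  31  25  41  29  29]
 [ 30  26  33  32  28  28  29]
 [ 34  44  30  25  33  27  34]
 [ 63  40  44  28  34  43  59]
 [ 98  85  68  62  63  75  86]
 [145 119 115 108 107 115 126]
 [160 149 137 139 129 129 142]
 [139 134 143 150 135 158 146]
 [148 144 138 148 135 164 158]
 [135 154 148 164 154 144 148]
 [139 139 159 168 155 148 160]
 [138 148 132 148 142 137 131]
 [149 137 134 137 138 141 137]
 [140 135 134 161 143 151 136]]
```

Request:
play_rows:
  motion:
    - [[-3, -1, 0], [0, 0, 0], 12]
    - [[-5.9, -2.1, 0], [0, 0, 0], 12]
    - [[-8.7, -3.5, 0], [0, 0, 0], 12]

```text
time: 11.05
tool_pos: [0.6666, 0.0682, 0.2282]
tool_rot: [-0.002, 0.066, 0.998, 0.001]
force: [-6.8, 4.3, 1.8]
width: 0.0168
```

Request:
play_rows:
  motion:
    - [[-2.7, -1.6, 0], [0, 0, 0], 12]
    - [[-5.3, -3.3, 0], [0, 0, 0], 12]
    - [[-7.8, -5.3, 0], [0, 0, 0], 12]

```text
time: 11.35
tool_pos: [0.6738, 0.0624, 0.2282]
tool_rot: [-0.002, 0.066, 0.998, 0.001]
force: [-6.2, 6.0, 1.4]
width: 0.0168
```

```bash
python3 rd.py;  python3 - <<'E'
from turn import *
for a in range(130,300,6): print(a,shifts(a,[a+2,a+4,a+6]))
E
```

```text
t 11.35 ang 128.05 r 46.42 Ft 8.61 Fr -0.30 Fz 1.37 z 0.2282
130 [[-1.2, -1.0], [-2.3, -2.1], [-3.4, -3.2]]
136 [[-1.1, -1.1], [-2.1, -2.3], [-3.1, -3.6]]
142 [[-0.9, -1.3], [-1.8, -2.5], [-2.7, -3.9]]
148 [[-0.8, -1.3], [-1.6, -2.7], [-2.3, -4.1]]
154 [[-0.7, -1.4], [-1.3, -2.9], [-1.8, -4.3]]
160 [[-0.5, -1.5], [-1.0, -3.0], [-1.4, -4.5]]
166 [[-0.4, -1.5], [-0.7, -3.1], [-0.9, -4.6]]
172 [[-0.2, -1.6], [-0.3, -3.1], [-0.4, -4.7]]
178 [[-0.0, -1.6], [0.0, -3.1], [0.1, -4.7]]
184 [[0.1, -1.6], [0.3, -3.1], [0.6, -4.7]]
190 [[0.3, -1.5], [0.7, -3.1], [1.1, -4.6]]
196 [[0.5, -1.5], [1.0, -3.0], [1.5, -4.5]]
202 [[0.6, -1.4], [1.3, -2.9], [2.0, -4.3]]
208 [[0.8, -1.4], [1.6, -2.7], [2.4, -4.0]]
214 [[0.9, -1.3], [1.8, -2.5], [2.8, -3.8]]
220 [[1.0, -1.2], [2.1, -2.3], [3.2, -3.4]]
226 [[1.1, -1.1], [2.3, -2.1], [3.6, -3.1]]
232 [[1.3, -0.9], [2.5, -1.8], [3.9, -2.7]]
238 [[1.3, -0.8], [2.7, -1.6], [4.1, -2.3]]
244 [[1.4, -0.7], [2.9, -1.3], [4.3, -1.8]]
250 [[1.5, -0.5], [3.0, -1.0], [4.5, -1.4]]
256 [[1.5, -0.4], [3.1, -0.7], [4.6, -0.9]]
262 [[1.6, -0.2], [3.1, -0.3], [4.7, -0.4]]
268 [[1.6, -0.0], [3.1, 0.0], [4.7, 0.1]]
274 [[1.6, 0.1], [3.1, 0.3], [4.7, 0.6]]
280 [[1.5, 0.3], [3.1, 0.7], [4.6, 1.1]]
286 [[1.5, 0.5], [3.0, 1.0], [4.5, 1.5]]
292 [[1.4, 0.6], [2.9, 1.3], [4.3, 2.0]]
298 [[1.4, 0.8], [2.7, 1.6], [4.0, 2.4]]
```

Request:
play_rows:
  motion:
    - [[-1.2, -1, 0], [0, 0, 0], 12]
    - [[-2.3, -2.1, 0], [0, 0, 0], 12]
    - [[-3.4, -3.2, 0], [0, 0, 0], 12]

```text
time: 11.65
tool_pos: [0.6768, 0.059, 0.2282]
tool_rot: [-0.002, 0.066, 0.998, 0.001]
force: [-5.1, 6.8, 0.6]
width: 0.0163
```

Request:
play_rows:
  motion:
    - [[-1.1, -1.1, 0], [0, 0, 0], 12]
    - [[-2.1, -2.3, 0], [0, 0, 0], 12]
    - [[-3.1, -3.6, 0], [0, 0, 0], 12]

```text
time: 11.95
tool_pos: [0.6795, 0.0552, 0.2282]
tool_rot: [-0.001, 0.066, 0.998, 0.001]
force: [-3.3, 7.4, 0.9]
width: 0.0166
```

Request:
play_rows:
  motion:
    - [[-0.9, -1.3, 0], [0, 0, 0], 12]
    - [[-1.8, -2.5, 0], [0, 0, 0], 12]
    - [[-2.7, -3.9, 0], [0, 0, 0], 12]

```text
time: 12.25
tool_pos: [0.6819, 0.0512, 0.2282]
tool_rot: [-0.001, 0.066, 0.998, 0.001]
force: [-2.3, 7.5, 0.8]
width: 0.0167
```

Request:
play_rows:
  motion:
    - [[-0.8, -1.3, 0], [0, 0, 0], 12]
    - [[-1.6, -2.7, 0], [0, 0, 0], 12]
    - [[-2.3, -4.1, 0], [0, 0, 0], 12]

```text
time: 12.55
tool_pos: [0.6838, 0.0469, 0.2282]
tool_rot: [-0.001, 0.066, 0.998, 0.002]
force: [-1.0, 7.0, 0.6]
width: 0.0168
```

```bash
python3 rd.py
```

```text
t 12.55 ang 150.93 r 46.49 Ft 6.91 Fr 1.66 Fz 0.59 z 0.2282
```

Request:
play_rows:
  motion:
    - [[-0.7, -1.4, 0], [0, 0, 0], 12]
    - [[-1.3, -2.9, 0], [0, 0, 0], 12]
    - [[-1.8, -4.3, 0], [0, 0, 0], 12]

```text
time: 12.85
tool_pos: [0.6853, 0.0425, 0.2283]
tool_rot: [-0.0, 0.066, 0.998, 0.002]
force: [1.1, 9.0, 0.2]
width: 0.0169
```

Request:
play_rows:
  motion:
    - [[-0.5, -1.5, 0], [0, 0, 0], 12]
    - [[-1, -3, 0], [0, 0, 0], 12]
    - [[-1.4, -4.5, 0], [0, 0, 0], 12]

```text
time: 13.15
tool_pos: [0.6862, 0.0378, 0.2283]
tool_rot: [-0.0, 0.066, 0.998, 0.002]
force: [2.3, 8.5, -0.1]
width: 0.0165
```

Request:
play_rows:
  motion:
    - [[-0.4, -1.5, 0], [0, 0, 0], 12]
    - [[-0.7, -3.1, 0], [0, 0, 0], 12]
    - [[-0.9, -4.6, 0], [0, 0, 0], 12]

```text
time: 13.45
tool_pos: [0.6867, 0.0331, 0.2283]
tool_rot: [0.0, 0.066, 0.998, 0.002]
force: [3.4, 8.0, -0.9]
width: 0.0168
```

Request:
play_rows:
  motion:
    - [[-0.2, -1.6, 0], [0, 0, 0], 12]
    - [[-0.3, -3.1, 0], [0, 0, 0], 12]
    - [[-0.4, -4.7, 0], [0, 0, 0], 12]

```text
time: 13.75
tool_pos: [0.6867, 0.0283, 0.2282]
tool_rot: [0.001, 0.066, 0.998, 0.002]
force: [4.4, 8.2, -0.5]
width: 0.0169
```

```bash
python3 rd.py
```

```text
t 13.75 ang 174.45 r 46.27 Ft 8.34 Fr 4.12 Fz -0.50 z 0.2282
```

Request:
play_rows:
  motion:
    - [[-0.3, -1.6, 0], [0, 0, 0], 12]
    - [[-0.5, -3.1, 0], [0, 0, 0], 12]
    - [[-0.5, -4.7, 0], [0, 0, 0], 12]

```text
time: 14.05
tool_pos: [0.6863, 0.0235, 0.2283]
tool_rot: [0.0, 0.066, 0.998, 0.002]
force: [2.4, 7.6, 0.4]
width: 0.0168
```

Request:
play_rows:
  motion:
    - [[0.0, -1.6, 0], [0, 0, 0], 12]
    - [[0.1, -3.1, 0], [0, 0, 0], 12]
    - [[0.2, -4.7, 0], [0, 0, 0], 12]

```text
time: 14.35
tool_pos: [0.6855, 0.0195, 0.2283]
tool_rot: [0.0, 0.065, 0.998, 0.002]
force: [3.7, 10.4, -1.0]
width: 0.0167
```

```bash
python3 rd.py
```

```text
t 14.35 ang -174.56 r 46.24 Ft 10.97 Fr 1.28 Fz -0.98 z 0.2283
```

Request:
play_rows:
  motion:
    - [[0.3, -1.5, 0], [0, 0, 0], 12]
    - [[0.7, -3.1, 0], [0, 0, 0], 12]
    - [[1.1, -4.6, 0], [0, 0, 0], 12]

```text
time: 14.65
tool_pos: [0.6841, 0.0149, 0.2282]
tool_rot: [0.001, 0.065, 0.998, 0.002]
force: [5.7, 8.6, -1.1]
width: 0.0162
```

```bash
python3 rd.py; python3 - <<'E'
from turn import *
print("back",shifts(196,[191,186,181,176])); 
for a in range(176,200,2): print(a,shifts(a,[a+2]))
E
```

```text
t 14.65 ang -168.63 r 46.11 Ft 10.00 Fr 2.59 Fz -1.15 z 0.2282
back [[-0.9, 3.8], [-1.5, 7.7], [-1.7, 11.6], [-1.6, 15.5]]
176 [[-0.1, -1.6]]
178 [[-0.0, -1.6]]
180 [[0.0, -1.6]]
182 [[0.1, -1.6]]
184 [[0.1, -1.6]]
186 [[0.2, -1.6]]
188 [[0.2, -1.6]]
190 [[0.3, -1.5]]
192 [[0.4, -1.5]]
194 [[0.4, -1.5]]
196 [[0.5, -1.5]]
198 [[0.5, -1.5]]
```

The jump shows: about 7.8 N rising to about 10.5 N. To locate the contact more precisely, I'll back off a little and repeat in 2° steps.

Request:
play_rows:
  motion:
    - [[-0.9, 3.8, 0], [0, 0, 0], 12]
    - [[-1.5, 7.7, 0], [0, 0, 0], 12]
    - [[-1.7, 11.6, 0], [0, 0, 0], 12]
    - [[-1.6, 15.5, 0], [0, 0, 0], 12]
    - [[-1.6, 15.5, 0], [0, 0, 0], 12]

```text
time: 15.15
tool_pos: [0.6868, 0.026, 0.2282]
tool_rot: [-0.001, 0.068, 0.998, -0.001]
force: [-2.6, -6.1, -0.1]
width: 0.0168
```

Request:
play_rows:
  motion:
    - [[-0.1, -1.6, 0], [0, 0, 0], 12]
    - [[0, -3.2, 0], [0, 0, 0], 12]

```text
time: 15.35
tool_pos: [0.6867, 0.0255, 0.2282]
tool_rot: [-0.0, 0.066, 0.998, 0.001]
force: [1.6, 8.9, -1.2]
width: 0.0168
```

```bash
python3 rd.py
```

```text
t 15.35 ang 177.86 r 46.37 Ft 9.04 Fr 0.68 Fz -1.25 z 0.2282
```

Request:
play_rows:
  motion:
    - [[0, -0.8, 0], [0, 0, 0], 12]
    - [[0, -1.6, 0], [0, 0, 0], 12]

```text
time: 15.55
tool_pos: [0.6866, 0.0248, 0.2283]
tool_rot: [-0.0, 0.066, 0.998, 0.002]
force: [0.7, 7.7, -1.0]
width: 0.0164
```

```bash
python3 rd.py
```

```text
t 15.55 ang 178.73 r 46.36 Ft 7.76 Fr -0.14 Fz -0.96 z 0.2283
```

Request:
play_rows:
  motion:
    - [[0, -0.8, 0], [0, 0, 0], 12]
    - [[0.1, -1.6, 0], [0, 0, 0], 12]

```text
time: 15.75
tool_pos: [0.6863, 0.0233, 0.2283]
tool_rot: [0.0, 0.066, 0.998, 0.002]
force: [2.4, 7.9, -1.2]
width: 0.017
```

```bash
python3 rd.py
```

```text
t 15.75 ang -179.40 r 46.33 Ft 8.19 Fr 1.21 Fz -1.17 z 0.2283
```

Request:
play_rows:
  motion:
    - [[0, -0.8, 0], [0, 0, 0], 12]
    - [[0.1, -1.6, 0], [0, 0, 0], 12]

```text
time: 15.95
tool_pos: [0.6861, 0.0222, 0.2283]
tool_rot: [0.0, 0.065, 0.998, 0.002]
force: [2.5, 10.0, -2.1]
width: 0.0168
```

```bash
python3 rd.py
```

```text
t 15.95 ang -178.03 r 46.30 Ft 10.31 Fr 0.75 Fz -2.10 z 0.2283
```

Request:
play_rows:
  motion:
    - [[0.1, -0.8, 0], [0, 0, 0], 12]
    - [[0.2, -1.6, 0], [0, 0, 0], 12]

```text
time: 16.15
tool_pos: [0.6858, 0.0208, 0.2283]
tool_rot: [0.0, 0.065, 0.998, 0.002]
force: [2.9, 9.7, -2.2]
width: 0.0167
```

```bash
python3 rd.py
```

```text
t 16.15 ang -176.26 r 46.26 Ft 10.08 Fr 0.92 Fz -2.22 z 0.2283
```

Request:
play_rows:
  motion:
    - [[0.1, -0.8, 0], [0, 0, 0], 12]
    - [[0.2, -1.6, 0], [0, 0, 0], 12]

```text
time: 16.35
tool_pos: [0.6855, 0.0193, 0.2283]
tool_rot: [0.0, 0.065, 0.998, 0.002]
force: [3.4, 10.2, -0.9]
width: 0.0165
```

```bash
python3 rd.py
```

```text
t 16.35 ang -174.29 r 46.24 Ft 10.70 Fr 0.96 Fz -0.91 z 0.2283
```

Request:
play_rows:
  motion:
    - [[0.1, -0.8, 0], [0, 0, 0], 12]
    - [[0.3, -1.5, 0], [0, 0, 0], 12]

```text
time: 16.55
tool_pos: [0.685, 0.0178, 0.2283]
tool_rot: [0.0, 0.065, 0.998, 0.002]
force: [4.4, 9.2, -1.7]
width: 0.0166
```

```bash
python3 rd.py
```

```text
t 16.55 ang -172.34 r 46.19 Ft 10.07 Fr 1.78 Fz -1.67 z 0.2283
```

Request:
play_rows:
  motion:
    - [[0.2, -0.8, 0], [0, 0, 0], 12]
    - [[0.4, -1.5, 0], [0, 0, 0], 12]

```text
time: 16.75
tool_pos: [0.6846, 0.0163, 0.2283]
tool_rot: [0.001, 0.065, 0.998, 0.002]
force: [5.0, 9.2, -2.1]
width: 0.0167
```

```bash
python3 rd.py
```

```text
t 16.75 ang -170.43 r 46.14 Ft 10.23 Fr 2.03 Fz -2.05 z 0.2283
```

```bash
python3 - <<'E'
from turn import *
from scipy.optimize import least_squares
P=np.array([[.6071,.0590],[.6138,.0657],[.6218,.0708],[.6307,.0742],[.64,.0755],[.6493,.0750],[.6584,.0725],[.6666,.0682],[.6738,.0624],[.6768,.059],[.6795,.0552],[.6819,.0512],[.6838,.0469],[.6853,.0425],[.6862,.0378],[.6867,.0331],[.6867,.0283],[.6863,.0235],[.6855,.0195],[.6841,.0149],[.6846,.0163]])
s=least_squares(lambda x:np.hypot(*(P-x[:2]).T)-x[2],[.64,.03,.045]); c=s.x[:2]; print(s.x, np.abs(s.fun).max())
s2=least_squares(lambda x:np.hypot(*(P-x[:2]).T)-.045,[.64,.03]); print(s2.x,np.abs(s2.fun).max())
A=lambda p,c=c:np.degrees(np.arctan2((p-c)@EY,-(p-c)@EX))%360
for cc in (c,s2.x,HUB):
    print("contact",A(np.array([.6861,.0225]),cc),"now",A(robot.get_state()["tool_pos"][:2],cc),"start(before)",A(np.array([.59691,.03187]),cc))
tg=A(np.array([.6861,.0225]))+90; t=np.radians(tg); print("target",tg, c+s.x[2]*(-np.cos(t)*EX+np.sin(t)*EY))
st=robot.get_state(); now=A(st["tool_pos"][:2]); print(now)
for a1 in [now+4*k for k in range(1,20)]: print(round(a1-now), shifts(now,[a1]))
E
```

```text
[0.64191758 0.03063342 0.04494586] 0.00010268937351787938
[0.64187532 0.03057815] 0.00011746426026751355
contact 182.73064165655882 now 190.87238173311388 start(before) 353.87380281194936
contact 182.65161846237856 now 190.78856430680273 start(before) 353.9456481352531
contact 181.64002617280528 now 189.56611084137342 start(before) 354.75646826943245
target 272.7306416565588 [ 0.63378035 -0.0135697 ]
190.87238173311388
4 [[0.7, -3.1]]
8 [[1.6, -6.1]]
12 [[2.7, -9.0]]
16 [[4.1, -11.9]]
20 [[5.6, -14.6]]
24 [[7.3, -17.2]]
28 [[9.2, -19.8]]
32 [[11.2, -22.1]]
36 [[13.4, -24.4]]
40 [[15.8, -26.4]]
44 [[18.3, -28.3]]
48 [[20.9, -30.0]]
52 [[23.7, -31.6]]
56 [[26.5, -32.9]]
60 [[29.4, -34.0]]
64 [[32.4, -35.0]]
68 [[35.5, -35.7]]
72 [[38.6, -36.2]]
76 [[41.7, -36.4]]
```

Request:
play_rows:
  motion:
    - [[0.7, -3.1, 0], [0, 0, 0], 12]
    - [[1.6, -6.1, 0], [0, 0, 0], 12]
    - [[2.7, -9, 0], [0, 0, 0], 12]
    - [[4.1, -11.9, 0], [0, 0, 0], 12]
    - [[5.6, -14.6, 0], [0, 0, 0], 12]
    - [[7.3, -17.2, 0], [0, 0, 0], 12]
    - [[9.2, -19.8, 0], [0, 0, 0], 12]
    - [[11.2, -22.1, 0], [0, 0, 0], 12]
    - [[13.4, -24.4, 0], [0, 0, 0], 12]
    - [[15.8, -26.4, 0], [0, 0, 0], 12]
    - [[18.3, -28.3, 0], [0, 0, 0], 12]
    - [[20.9, -30, 0], [0, 0, 0], 12]
    - [[23.7, -31.6, 0], [0, 0, 0], 12]
    - [[26.5, -32.9, 0], [0, 0, 0], 12]
    - [[29.4, -34, 0], [0, 0, 0], 12]
    - [[32.4, -35, 0], [0, 0, 0], 12]

```text
time: 18.35
tool_pos: [0.6487, -0.0142, 0.2283]
tool_rot: [0.002, 0.066, 0.998, 0.002]
force: [12.0, 9.2, -4.7]
width: 0.0167
```

```bash
cat >rd2.py <<'E'
from turn import *
c=np.array([.64192,.03063])
st=robot.get_state(); a,r=wang(st,c); a%=360
t=np.radians(a);F=st["force"][:2]
print("t",st["time"],"ang",round(a,2),"r",round(r,2),"Ft",round(-F@(np.sin(t)*EX+np.cos(t)*EY),2),"Fr",round(F@(-np.cos(t)*EX+np.sin(t)*EY),2),"left",round(272.73-a,2), "shift",shifts(a,[272.73]),shifts(a,[(a+272.73)/2]))
E
python3 rd2.py
```

```text
t 18.35 ang 253.72 r 45.33 Ft 13.19 Fr -7.31 left 19.01 shift [[14.8, -1.8]] [[7.3, -1.5]]
```

Request:
play_rows:
  motion:
    - [[3, -0.2, 0], [0, 0, 0], 12]
    - [[6, 0, 0], [0, 0, 0], 12]
    - [[9, 0.1, 0], [0, 0, 0], 12]
    - [[11, 0.1, 0], [0, 0, 0], 12]
    - [[12.5, 0, 0], [0, 0, 0], 12]
    - [[12.5, 0, 0], [0, 0, 0], 12]

```text
time: 18.95
tool_pos: [0.6365, -0.0142, 0.2283]
tool_rot: [0.003, 0.066, 0.998, 0.001]
force: [11.7, 3.5, -5.5]
width: 0.0171
```

```bash
python3 rd2.py
```

```text
t 18.95 ang 269.18 r 45.19 Ft 11.15 Fr -4.87 left 3.55 shift [[2.8, 0.0]] [[1.4, 0.0]]
```

Request:
play_rows:
  motion:
    - [[1, 0.3, 0], [0, 0, 0], 12]
    - [[2, 0.5, 0], [0, 0, 0], 12]
    - [[2.8, 0.6, 0], [0, 0, 0], 12]
    - [[2.8, 0.6, 0], [0, 0, 0], 12]

```text
time: 19.35
tool_pos: [0.634, -0.0138, 0.2283]
tool_rot: [0.003, 0.067, 0.998, 0.0]
force: [13.4, 1.4, -4.4]
width: 0.0164
```

```bash
python3 rd2.py
```

```text
t 19.35 ang 272.46 r 45.15 Ft 12.94 Fr -3.75 left 0.27 shift [[0.2, 0.0]] [[0.1, 0.0]]
```

Request:
play_rows:
  motion:
    - [[-0.6, 0.4, 0], [0, 0, 0], 12]
    - [[-1.2, 0.4, 0], [0, 0, 0], 12]

```text
time: 19.55
tool_pos: [0.6342, -0.0138, 0.2283]
tool_rot: [0.001, 0.067, 0.998, 0.0]
force: [3.7, 0.9, -2.1]
width: 0.0166
```

```bash
python3 rd2.py
```

```text
t 19.55 ang 272.14 r 45.09 Ft 3.46 Fr -1.47 left 0.59 shift [[0.5, 0.0]] [[0.2, 0.0]]
```

Request:
play_rows:
  motion:
    - [[0, 0, 0], [0, 0, 0], 30]
    - [[0, 0, 0], [0, 0, 0], 55]
    - [[0, 0, 0], [0, 0, 0], 55]
    - [[0, 0, 0], [0, 0, 0], 55]
    - [[0, 0, -15], [0, 0, 0], 55]
    - [[0, 0, -45], [0, 0, 0], 55]
    - [[0, 0, -80], [0, 0, 0], 55]
    - [[40, 0, -100], [0, 0, 0], 55]
    - [[80, 0, -100], [0, 0, 0], 55]
    - [[120, 0, -100], [0, 0, 0], 55]
    - [[160, 0, -100], [0, 0, 0], 55]
    - [[180, 0, -100], [0, 0, 0], 55]
    - [[180, 0, -100], [0, 0, 0], 55]

```text
time: 20.85
tool_pos: [0.4534, 0.0105, 0.3314]
tool_rot: [0.002, 0.067, 0.998, -0.0]
force: [0.1, 0.5, 0.7]
width: 0.0549
```

```bash
python3 - <<'E'
from h import *
for n in ("top","scene"):
    p,d=imaging.get_image(n); cv2.imwrite(f"pics/{n}5.png",p[:,:,::-1]); np.save(f"{n}5.npy",d)
    if n=="top": cv2.imwrite("pics/top5c.png",cv2.resize(p[125:265,210:340,::-1],None,fx=4.2,fy=4.2,interpolation=cv2.INTER_CUBIC))
    if n=="scene": cv2.imwrite("pics/scene5c.png",cv2.resize(p[170:330,200:350,::-1],None,fx=3.7,fy=3.7,interpolation=cv2.INTER_CUBIC))
print(robot.get_state()["force"])
E
```

```text
[ 0.40488783 -0.26900319 -1.12094999]
```

View pics/top5c.png

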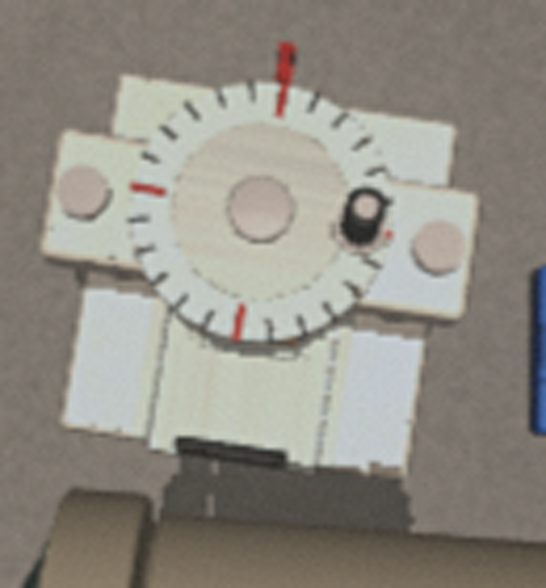

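View pics/scene5c.png

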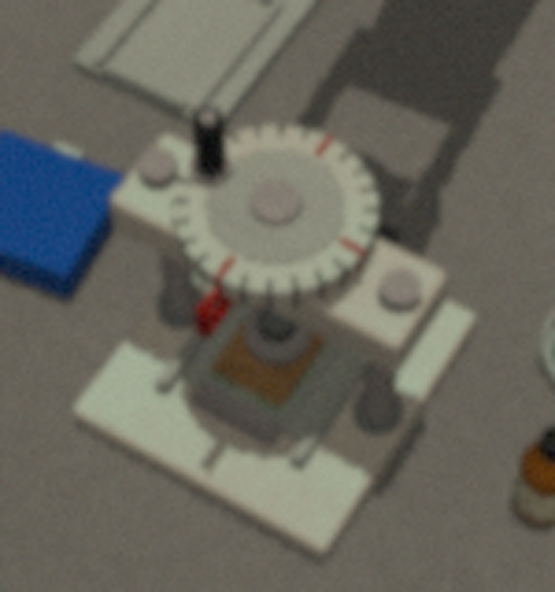

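```bash
python3 - <<'E'
from h import *
p=cv2.imread("pics/scene5.png"); hsv=cv2.cvtColor(p,cv2.COLOR_BGR2HSV); K,T,_=cam("scene")
m=np.zeros(p.shape[:2],np.uint8); m[245:295,245:300]=((hsv[...,0]>5)&(hsv[...,0]<22)&(hsv[...,1]>110))[245:295,245:300]
cnt=max(cv2.findContours(m,0,1)[0],key=cv2.contourArea)[:,0]
E=np.array([(onplane(K,T,u,v,.046)[:2]-HUB)@np.stack([EX,EY],1)*1000 for u,v in cnt]); print("cork back",E.max(0).round(1))
print(hsv[262:272,272:277,1].mean(1).round())
def red(f):
    p=cv2.imread(f); h=cv2.cvtColor(p,cv2.COLOR_BGR2HSV); K,T,_=cam("top")
    m=(((h[...,0]<8)|(h[...,0]>170))&(h[...,1]>110)).astype(np.uint8); m[:143]=0;m[215:]=0;m[:,:235]=0;m[:,312:]=0
    n,l,s,c=cv2.connectedComponentsWithStats(m); C=np.array([.64192,.03063])
    for i in range(1,n):
        if s[i,4]>3:
            v=onplane(K,T,*c[i],.192)[:2]-HUB; print(f,c[i].round(1),s[i,4],"r",(np.hypot(*v)*1000).round(1),"deg from back, cw",np.degrees(-np.arctan2(v@EY,v@EX)).round(1))
red("pics/top2.png"); red("pics/top5.png")
a=np.load("top0.npy"); b=np.load("top5.npy"); A=cv2.imread("pics/top0.png").astype(int);B=cv2.imread("pics/top5.png").astype(int)
D=np.abs(A-B).max(2)
for n,s in dict(bottle=np.s_[165:195,172:205],dish=np.s_[210:252,168:210],box=np.s_[185:235,333:387]).items(): print(n,np.percentile(D[s],[50,95,99]))
E
```

```text
cork back [39.7 26.4]
[ 26.  30.  31.  31.  35.  49.  79. 128. 137. 150.]
pics/top2.png [277.6 143.2] 5 r 60.4 deg from back, cw 1.4
pics/top2.png [272.6 148.1] 13 r 50.0 deg from back, cw -7.3
pics/top2.png [244.5 173. ] 8 r 51.7 deg from back, cw -96.4
pics/top2.png [299. 176.] 7 r 50.8 deg from back, cw 85.3
pics/top5.png [276.9 146.3] 15 r 54.2 deg from back, cw 1.1
pics/top5.png [244.6 169.4] 9 r 52.3 deg from back, cw -88.9
pics/top5.png [266.3 201.3] 9 r 52.6 deg from back, cw -177.1
bottle [3. 7. 8.]
dish [3. 7. 8.]
box [3. 6. 8.]
```

```bash
python3 -c "
from h import *
print(close_job(), robot.get_state()['time'])"
```

```text
the job is handed in; nothing more can be done
the job is handed in; nothing more can be done
```

I pushed the tray home, turned the handwheel a quarter turn past contact, let go, and handed the job in at about 21 s.

- **Tray:** I used the smaller tray, the one between the press guides. The push force rose from about 5 N to 13.6 N when it reached the stop. In the images the pack's back edge sits at 39–40 mm in the press frame, against 39 mm expected at home, and was still there at the end. One wrist-camera reading of the push plate was about 4 mm off. I put that down to the hand still settling, because the push position and the scene camera both agreed with home.
- **Meeting the pack:** The force at the handle jumped from about 8 N to 10.3 N at a wheel angle of 182.7°, give or take about 1°. I turned about 8–10° past it, backed off, and felt it again in 2° steps to place it.
- **Quarter turn:** The target was 272.7°. I let go at about 272.1–272.5°, judged from the hand's position, so it is within about 1° of a quarter turn. The rim scale from the top camera reads about 272°, with its individual marks spread by about 2°.
- **Final state:** The handle is released and the arm is clear. The oil bottle, slide box and dish look unchanged in the top view.

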